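Snap-seal the storage tub

TASK

Close the clear tub that holds the lemon: set its white lid gently and squarely down into the tub's mouth and let go, then press the orange cap in the middle of the lid straight down until it snaps through and stays down. Feel for the snap and press no further once it gives: leaning on the cap with more than about 20 N would crack the lid. Leave the tub where it stands and the other things undisturbed.

Things in the scene. Friction and masses are not known exactly. Their poses are not given: they have to be found in the camera images.
- tub_mouth (a point): Centre of the open mouth, at rim height, of the loose clear round tub: 110 mm across outside, 102 mm inside at the mouth, 85 mm high, blue band below the rim, stands upright on the worktop with a lemon inside, well below the rim. z points up.
- lid_grip (a point): Centre, half-way up, of the round white ribbed grip on the lid, where to pinch it: an upright cylinder 52 mm across whose flat top ring is 16 mm above this point and whose foot (the top of the wide flange) is 17 mm below it. The lid lies plug down on the worktop; its turn about z does not matter. z points up.
- lid_seat (a point): Centre of the underside of the lid's flange, 24 mm below lid_grip. It coincides with tub_mouth when the lid is fully seated.
- cap (a joint): Orange press cap, 34 mm across, amid the grip; m pressed, 0 = up. Its height varies and is not measured: top 7 to 27 mm above the grip's ring. Force climbs to about 10 N in the first 1 mm, then gives way; from 2 mm it runs down by itself and stays at 4 mm, top still 1 mm or more above the ring. Past 4 mm: a hard stop, about 20 N per mm.
- lemon_c (a point): Centre of the yellow lemon (78 x 55 x 56 mm) lying loose in the tub
- mug: pink and white mug, 105 mm high, at the back; bystander; origin at the centre of its underside
- coffee_jar: glass jar with a green lid, 89 mm across, 137 mm high, at the back; bystander; origin at the centre of its underside
- spice_a: slim spice jar with a dark cap, 41 mm across, 105 mm high, behind the work; bystander; origin at the centre of its underside
- teaspoon: steel teaspoon lying flat behind the work; bystander; origin at the centre of its underside
- olive_pot: small olive-green pot, 53 mm, at the front right; bystander; origin at the centre of its underside
- lid: The loose lid, 0.17 to 0.27 kg: grey plug 94 mm across, 10 mm deep, chamfered foot; above it a white flange 120 mm across, 7 mm thick, that rests on the rim; above it the grip with the orange cap on a black bellows. Origin at the centre of the plug's underside, 34 mm below lid_grip
- tub: The whole tub, 0.3 to 0.65 kg; origin at the centre of its underside, 85 mm below tub_mouth
There are look-alikes about, which are no part of the job. What is meant by the part that bears lemon_c is not turquoise, and is the larger of those in its own colour.

How it is judged:
By the outcome, as a careful person would: the job done as asked, in the order asked, and still so for the second after the job is handed in, with the robot touching nothing.
It also fails if it takes over 48 s, if anything falls off the work surface, if the arm or the gripper's body presses on something with over 40 N, if the wrist force passes 120 N, or if a joint passes its speed limit or range.

ROBOT

A 6-joint arm with a two-finger parallel gripper is mounted at the origin on a cart in front of the work surface, level with it; the furniture and walls round the work are solid. World frame = base frame: x ahead of the robot, y to its left, z up, the work surface at z = 0. Lengths are in m, angles in rad, forces in N, time in s.
With the tool pointing down it reaches from about 0.4 to 0.925 m from the base axis. Payload 12.5 kg.
Tool frame: the origin (TCP) lies at the very end of the fingers, on their centre line; the grasp point (between the pads) lies 19 mm behind it (manip.grip_depth is the distance from the TCP to the grasp point, in m); z points along the fingers, y is the line along which they close (so a half turn about z gives the same grasp; the last joint's range is limited). The gripper opens to 95 mm and grips with 3 to 60 N. Pads are 20 mm wide; open, the fingers measure 119 mm over their backs; the gripper's body (75 mm by 180 mm) begins 59 mm behind the grasp point.
Start: joints at [-1.321, 0.491, 1.559, -0, 1.092, -0.106], TCP at [0.218, -0.586, 0.215] pointing down, gripper open.
Joint ranges: [-3.1, 3.1], [-0.84, 2.19], [0.05, 2.79], [-1.13, 4.28], [0.06, 2.93], [-2.69, 2.69]. Speed limits (rad/s): [2.22, 2.22, 2.79, 3.14, 3.14, 3.14].

INTERFACE

Orientations are given as a unit quaternion [w, x, y, z].
In Python, from rig import readout, vision, manip, nets gives the robot as it stands.
- The arm moves only by the tool send_rows, never from a script. Its argument "plan" is text: rows parted by semicolons, each of 7 numbers parted by spaces: the turn, a rotation vector about the tool's x, y, z in rad, then the shift along the tool's x, y, z in m, then the closure, from 0 (fully open) to 1 (shut). A call has 1 to 10 rows; each row is the pose to reach, as a shift and turn from the pose commanded when the call began, along the tool's axes at that moment; what a row does not reach only later rows make up. A row lasts 1/10 s, in which the tool goes at most 50 mm and 8.59 degrees, less where a joint would pass 70% of its speed; a pose out of reach is approached as far as the arm can. A call with a gripper value outside its range is refused whole. The fingers move at their own pace and stop on an object; "grip_force" is the grip in N (left out, the last holds). Time passes only in rows, so rows that repeat a pose let the fingers close. It gives the time, the measured TCP pose, the force, the opening and the grip force at its end, in the units of the state.
- readout.observe(): the state, without advancing time (a new reading comes with each control period).
- vision.snapshot(name): name is "scene" or "top"; returns the picture (480x640x3 uint8, red, green, blue); there is no depth.
- vision.get_calibration(name): a dict with "fx", "fy", "cx", "cy" (pixels), "rvec" (rotation vector, rad) and "tvec" (3), from world to camera coordinates, as OpenCV has them. Camera axes: x right, y down, z forward; pixel columns grow to the right and rows downward; lengths in m; the calibration is good to about 2 mm. A picture is of the moment at which its call begins. get_calibration takes no time and is no camera call.
- manip.sign_off(): hands the job in; it is judged then, once.
Trained networks look in the newest picture that a camera, given by its name, has taken for a name from the list of things; names that differ only in an ending like _2 or _b are one class to them, and where a whole thing is asked for, a point or a joint stands for the part that bears it (a point fixed in the world has none). Each returns a list of dicts, best first, with "confidence" (0 to 1); they miss things now and then, are a little off and sometimes report something else, mostly with a low value. They report only what shows in the picture. A call takes as long as a camera call. They do not tell look-alikes from the thing itself.
- nets.search_frame(camera, name): "rect" ([left, top, width, height] in pixels, round what is visible of it).
The state is a dict: "time": time; "qpos": joint angles; "qd": joint speeds; "tau": joint torques, N m; "tcp_pos": TCP position; "tcp_rot": TCP orientation; "ft_force": force on the tool from outside, world axes, zero at the start; "moment": the same for the moment, N m; "width": finger opening in m; "grasp_force": force on a finger pad.
Only numpy, scipy, OpenCV 4.12 (cv2) and the standard library are available. Lean on these libraries where they do the work, as an engineer would, in place of code of your own. Each camera call takes 0.05 s, during which the arm holds its last target. There are 200 camera calls.

## Working session

There is one attempt and no reset: what is moved stays moved. The work goes in short steps, Python scripts to look and compute and a tool call to move; the robot and the scene stay as the last step left them, time stands still between calls to the robot, and variables do not carry over. Pictures are saved under pics/ and viewed, at most 10 in all, crops included, and the job is handed in when it is done.

Besides the shell and the picture viewer there is one more tool, called after ">>>" by a JSON object that holds its "fn" and its "kwargs". send_rows: Moves the arm, as the interface text tells. Its arguments: {"type":"object","properties":{"plan":{"type":"string"},"grip_force":{"type":"number"}},"required":["plan"]}

```bash
mkdir -p pics
cat > h.py <<'E'
import numpy as np, cv2
from rig import readout, vision, manip, nets
def cal(c):
    k=vision.get_calibration(c);K=np.array([[k['fx'],0,k['cx']],[0,k['fy'],k['cy']],[0,0,1]])
    return K,np.array(k['rvec'],float),np.array(k['tvec'],float)
def ray(c,u,v):
    K,r,t=cal(c);R=cv2.Rodrigues(r)[0]
    d=R.T@np.linalg.solve(K,[u,v,1]);return -R.T@t,d
def at_z(c,u,v,z):
    o,d=ray(c,u,v);return o+d*(z-o[2])/d[2]
def proj(c,p):
    K,r,t=cal(c);return cv2.projectPoints(np.array(p,float).reshape(-1,1,3),r,t,K,None)[0].reshape(-1,2)
def snap(c,f=None):
    im=vision.snapshot(c)
    if f: cv2.imwrite('pics/'+f,im[:,:,::-1])
    return im
E
python3 - <<'E'
from h import *
s=readout.observe();print({k:np.round(v,3) for k,v in s.items()})
a=snap('scene','s0.png');b=snap('top','t0.png')
for c in('scene','top'):
    print(c,ray(c,320,240),cal(c)[0][0,0])
    for n in('tub','lid','lemon_c','cap','tub_mouth','lid_grip','olive_pot'):
        try: print(c,n,[(np.round(d['rect']),round(d['confidence'],2)) for d in nets.search_frame(c,n)])
        except Exception as e: print(n,e)
E
```

```text
{'time': np.float64(0.0), 'qpos': array([-1.321,  0.492,  1.559, -0.   ,  1.092, -0.106]), 'qd': array([-0.001,  0.001,  0.001,  0.   , -0.   ,  0.   ]), 'tau': array([-1.0000e-03, -6.1265e+01, -2.5818e+01,  6.9000e-02,  4.8000e-02,
       -0.0000e+00]), 'tcp_pos': array([ 0.218, -0.586,  0.214]), 'tcp_rot': array([-0.001,  0.984,  0.177, -0.   ]), 'ft_force': array([-0.2  , -0.477, -0.207]), 'moment': array([ 0.018,  0.007, -0.003]), 'grasp_force': np.float64(0.0), 'width': np.float64(0.095)}
scene (array([0.12887911, 0.69811934, 0.74924312]), array([ 0.39188135, -0.69544326, -0.60313656])) 485.4621448280002
scene tub [(array([250., 266.,  52.,  43.]), 0.5)]
scene lid [(array([247., 267.,  54.,  43.]), 0.61)]
scene lemon_c [(array([344., 280.,  20.,  16.]), 0.87), (array([318., 310.,  21.,  23.]), 0.84)]
scene cap [(array([265., 266.,  13.,  12.]), 0.72)]
scene tub_mouth [(array([308., 204.,  45.,  54.]), 0.71)]
scene lid_grip [(array([249., 268.,  52.,  42.]), 0.72)]
scene olive_pot [(array([402., 209.,  15.,  26.]), 0.83), (array([264., 268.,  16.,  11.]), 0.23)]
top (array([ 0.48510609, -0.10631621,  1.01899265]), array([ 0.14287122, -0.01923642, -0.98959285])) 482.94970047736615
top tub [(array([311., 229.,  62.,  62.]), 0.81)]
top lid [(array([207., 222.,  60.,  56.]), 0.58)]
top lemon_c [(array([202., 315.,  29.,  21.]), 0.93), (array([260., 313.,  20.,  24.]), 0.88), (array([324., 247.,  35.,  30.]), 0.87)]
top cap [(array([226., 238.,  18.,  16.]), 0.7), (array([206., 219.,  60.,  60.]), 0.18)]
top tub_mouth [(array([315., 230.,  54.,  56.]), 0.6)]
top lid_grip [(array([210., 221.,  55.,  57.]), 0.88)]
top olive_pot [(array([410., 320.,  28.,  23.]), 0.84)]
```

View pics/s0.png

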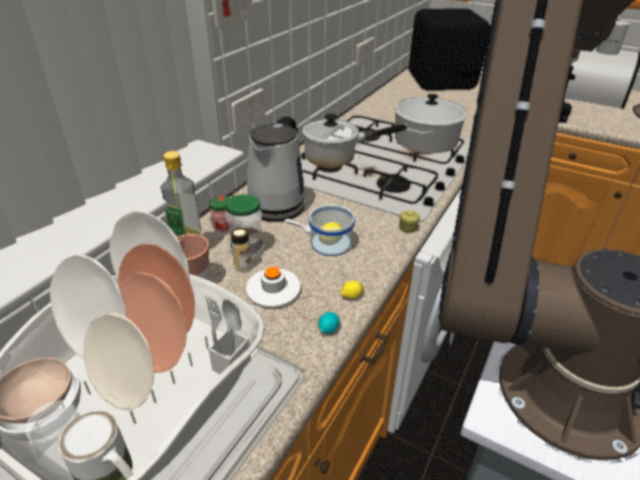

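View pics/t0.png

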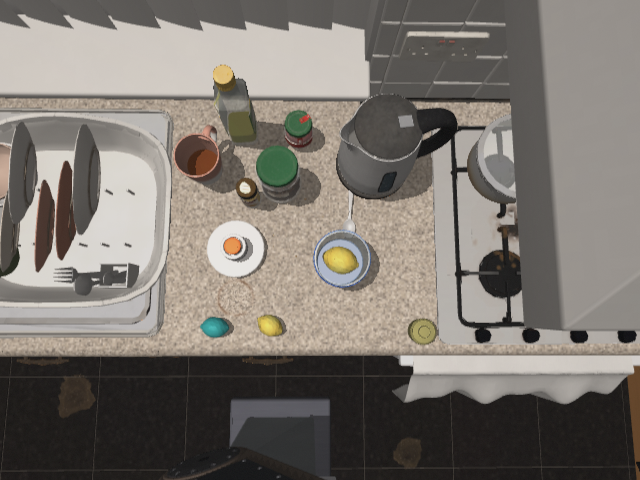

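The top view shows the lemon candidates: large yellow (340,260) inside the tub, small yellow (270,325) and turquoise (215,327) on the worktop. The first fits, being the larger yellow one and inside the only tub. The lid is at (236,249) with its orange cap. I'll measure both and confirm in an enlarged crop.

```bash
cat >> h.py <<'E'
def circ(c,x,y,z,r,n=72):
    a=np.linspace(0,2*np.pi,n,endpoint=False)
    return proj(c,np.c_[x+r*np.cos(a),y+r*np.sin(a),np.full(n,z)])
def fitc(c,pts,z):
    "circle fit (x,y,r) of pixel points on plane z"
    P=np.array([at_z(c,u,v,z)[:2] for u,v in pts])
    A=np.c_[2*P,np.ones(len(P))];s=np.linalg.lstsq(A,(P**2).sum(1),rcond=None)[0]
    return s[0],s[1],np.sqrt(s[2]+s[0]**2+s[1]**2)
E
python3 - <<'E'
from h import *
b=cv2.cvtColor(cv2.imread('pics/t0.png'),cv2.COLOR_BGR2RGB)
s=cv2.cvtColor(cv2.imread('pics/s0.png'),cv2.COLOR_BGR2RGB)
def blob(im,mask,box):
    m=np.zeros(im.shape[:2],np.uint8);l,t,w,h=box
    m[t:t+h,l:l+w]=mask[t:t+h,l:l+w]
    n,L,st,_=cv2.connectedComponentsWithStats(m);i=1+st[1:,4].argmax()
    ct=max(cv2.findContours((L==i).astype(np.uint8),0,1)[0],key=cv2.contourArea)
    return cv2.convexHull(ct)[:,0].astype(float),st[i]
for c,im,lb,tb in(('top',b,(195,210,85,80),(300,220,85,80)),('scene',s,(235,255,75,60),(298,195,65,65))):
    hsv=cv2.cvtColor(im,cv2.COLOR_RGB2HSV)
    w=((hsv[...,1]<45)&(hsv[...,2]>175)).astype(np.uint8)
    p,st=blob(im,w,lb);x=fitc(c,p,.015);print(c,'lid',np.round(x,4),st)
    o=((hsv[...,0]<14)&(hsv[...,1]>170)&(hsv[...,2]>120)).astype(np.uint8)
    po,st=blob(im,o,lb);print('cap px',st,po.mean(0))
    bl=((hsv[...,0]>100)&(hsv[...,0]<135)&(hsv[...,1]>60)).astype(np.uint8)
    p,st=blob(im,bl,tb);y=fitc(c,p,.083);print(c,'tub',np.round(y,4),st)
    big=cv2.resize(im[:,:,::-1][180:350,190:390] if c=='top' else im[:,:,::-1][190:340,230:430],None,fx=4,fy=4,interpolation=cv2.INTER_CUBIC)
    off=np.array([190,180] if c=='top' else [230,190])
    if c=='top': X,Y=x,y
    for q in(circ(c,X[0],X[1],.017,.06),circ(c,Y[0],Y[1],.085,.055)):
        cv2.polylines(big,[np.int32((q-off+.5)*4)],1,(0,255,0),1)
    cv2.imwrite(f'pics/c_{c}.png',big)
    if c=='top':
        for n,(u,v) in dict(lemonsmall=(270,325)).items(): print(n,at_z(c,u,v,.02))
for n,z,u,v in(('spice',.105,246,188),('coffee',.137,277,164),('kettle',.2,380,130)):print(n,at_z('top',u,v,z))
E
```

```text
top lid [0.6124 0.0578 0.0913] [ 195  210   83   80 2793]
cap px [224 238  17  16  46] [233.         244.85714286]
top tub [ 0.5843 -0.1668  0.0557] [313 256  57  32  98]
lemonsmall [ 0.45450154 -0.0244006   0.02      ]
scene lid [0.6175 0.0479 0.0661] [ 241  266   62   40 1303]
cap px [266 272  14   7  20] [273.1 275.5]
scene tub [ 0.5729 -0.1431  0.0522] [309 222  45  14 186]
spice [0.71825447 0.01944461 0.105     ]
coffee [ 0.75698953 -0.04211911  0.137     ]
kettle [ 0.80167291 -0.22882727  0.2       ]
```

View pics/c_top.png

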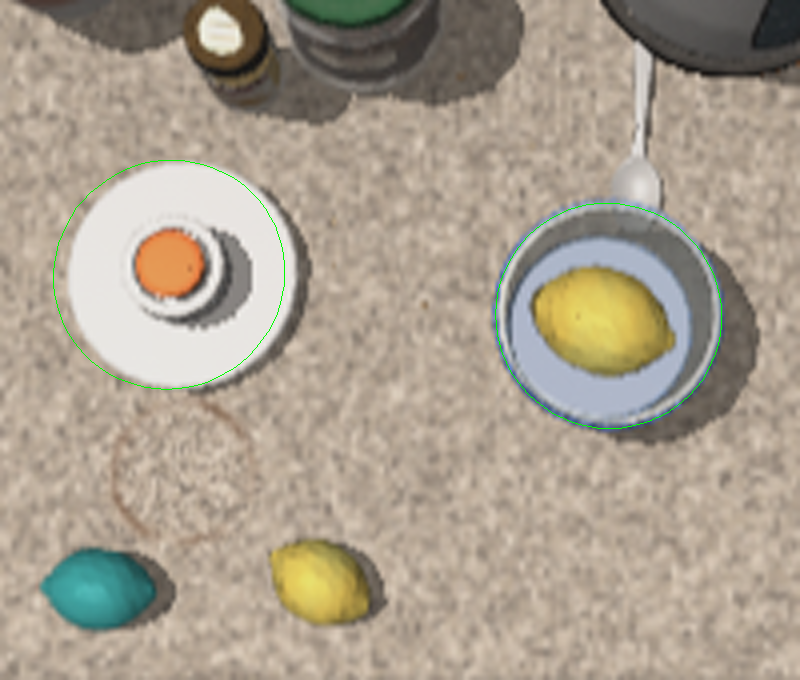

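View pics/c_scene.png

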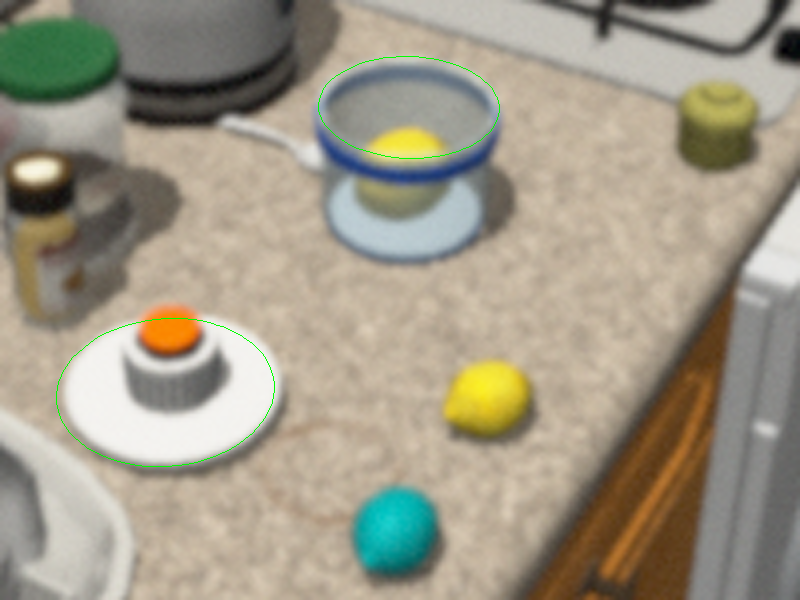

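The crops confirm it: the large lemon is inside the clear, blue-banded tub, and the two look-alikes lie loose. Next I refine the positions from the rim extents I read in both views.

```bash
cat >> h.py <<'E'
from scipy.optimize import least_squares
from scipy.spatial.transform import Rotation as Ro
def fitbox(obs,z,r,g):
    "obs: {cam:(l,t,r,b)} pixel extents, None to skip; one circle for all"
    def f(p):
        e=[]
        for c,o in obs.items():
            q=circ(c,p[0],p[1],z,r,180);m=[*q.min(0),*q.max(0)]
            e+=[a-b for a,b in zip(m,o) if b is not None]
        return e
    s=least_squares(f,g);return s.x,np.round(s.fun,1)
def go(p,yaw=0.):
    "shift & turn in current tool frame to reach world p, tool down, tool x at yaw"
    s=readout.observe();w,x,y,z=s['tcp_rot'];R=Ro.from_quat([x,y,z,w])
    T=Ro.from_matrix(np.array([[np.cos(yaw),np.sin(yaw),0],[np.sin(yaw),-np.cos(yaw),0],[0,0,-1]]))
    print('turn',np.round((R.inv()*T).as_rotvec(),4),'shift',np.round(R.inv().apply(np.array(p)-s['tcp_pos']),4),'t',s['time'],s['tcp_pos'].round(4),s['ft_force'].round(2),s['width'])
E
python3 - <<'E'
from h import *
f=lambda o,b:[None if x is None else o[i%2]+x/4-.5 for i,x in enumerate(b)]
T=(190,180);S=(230,190)
lt=f(T,(68,161,297,387));ls=f(S,(57,315,282,468))
tt=f(T,(497,203,721,428));ts=f(S,(316,64,500,None))
for o in({'top':lt},{'scene':ls},{'top':lt,'scene':ls}):print('lid',fitbox(o,.016,.06,(.61,.05)))
for o in({'top':tt},{'scene':ts},{'top':tt,'scene':ts}):print('tub',fitbox(o,.085,.055,(.58,-.16)))
# cap height: top of cap centre in both
from itertools import product
o1,d1=ray('top',190+170/4-.5,180+263/4-.5);o2,d2=ray('scene',230+170/4-.5,190+325/4-.5)
t=np.linalg.lstsq(np.c_[d1,-d2],o2-o1,rcond=None)[0];print('cap',o1+d1*t[0],o2+d2*t[1])
go([.61,.055,.215])
E
```

```text
lid (array([0.61288511, 0.0510705 ]), array([-0.3, -0.3,  0.3,  0.3]))
lid (array([0.61146462, 0.05539896]), array([ 0.9,  0.7, -0.9, -0.5]))
lid (array([0.61270627, 0.05249904]), array([-1. , -0.2, -0.4,  0.4,  1.2, -0.2, -0.7, -1.6]))
tub (array([ 0.58450749, -0.16690752]), array([-0.2, -0. ,  0.2,  0. ]))
tub (array([ 0.58063524, -0.15866463]), array([ 0.2,  0. , -0.2]))
tub (array([ 0.58432793, -0.1661566 ]), array([-0.6,  0.1, -0.1,  0.1,  0.5, -1.8, -0.2]))
cap [0.61245404 0.05086058 0.05848022] [0.61221259 0.05073619 0.05842786]
turn [ 1.000e-04 -0.000e+00  3.558e-01] shift [ 5.909e-01 -4.641e-01 -4.000e-04] t 0.8 [ 0.2178 -0.5859  0.2147] [-0.19  0.6   0.11] 0.09492041266350007
```

>>> {"fn": "send_rows", "kwargs": {"plan": "0 0 0.356 0.592 -0.460 0 0;0 0 0.356 0.592 -0.460 0 0;0 0 0.356 0.592 -0.460 0 0;0 0 0.356 0.592 -0.460 0 0;0 0 0.356 0.592 -0.460 0 0;0 0 0.356 0.592 -0.460 0 0;0 0 0.356 0.592 -0.460 0 0;0 0 0.356 0.592 -0.460 0 0;0 0 0.356 0.592 -0.460 0 0;0 0 0.356 0.592 -0.460 0 0"}}

```text
time: 1.8
tcp_pos: [0.4818, -0.1589, 0.2149]
tcp_rot: [0.0, 1.0, -0.0, 0.0]
ft_force: [1.0, -0.3, -0.0]
width: 0.0951
grasp_force: 0.0
```

```bash
python3 -c "
from h import *
go([.6125,.052,.13])"
```

```text
turn [ 0.0004 -0.0006 -0.0003] shift [ 0.1306 -0.211   0.0849] t 1.8 [ 0.4818 -0.1589  0.2149] [ 1.   -0.26 -0.05] 0.09507063008994257
```

>>> {"fn": "send_rows", "kwargs": {"plan": "0 0 0 0.1305 -0.211 0 0;0 0 0 0.1305 -0.211 0 0;0 0 0 0.1305 -0.211 0 0;0 0 0 0.1305 -0.211 0 0;0 0 0 0.1305 -0.211 0 0;0 0 0 0.1305 -0.211 0 0;0 0 0 0.1305 -0.211 0.04 0;0 0 0 0.1305 -0.211 0.085 0;0 0 0 0.1305 -0.211 0.085 0;0 0 0 0.1305 -0.211 0.085 0"}}

```text
time: 2.8
tcp_pos: [0.6116, 0.0498, 0.1303]
tcp_rot: [0.0, 1.0, -0.0, -0.0]
ft_force: [0.3, 0.2, 0.9]
width: 0.0954
grasp_force: 0.0
```

Run:
```python
from h import *
go([.6125,.052,.022])
a=snap('scene')[220:350,190:350,::-1];b=snap('top')[200:330,180:340,::-1]
cv2.imwrite('pics/near.png',cv2.resize(np.hstack([a,b]),None,fx=2.5,fy=2.5,interpolation=cv2.INTER_CUBIC))
```

```text
turn [ 0.0001  0.0008 -0.0006] shift [ 0.001  -0.0022  0.1083] t 2.8 [0.6116 0.0498 0.1303] [0.29 0.24 0.89] 0.09536211902010597
```

View pics/near.png

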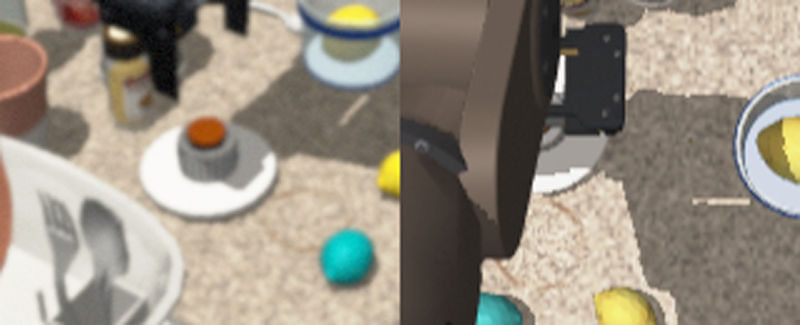

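The fingers straddle the lid along y: in the left half, its cap is at (207,132). I'll descend and grip.

>>> {"fn": "send_rows", "kwargs": {"plan": "0 0 0 0.001 -0.002 0.03 0;0 0 0 0.001 -0.002 0.06 0;0 0 0 0.001 -0.002 0.08 0;0 0 0 0.001 -0.002 0.095 0;0 0 0 0.001 -0.002 0.103 0;0 0 0 0.001 -0.002 0.107 0;0 0 0 0.001 -0.002 0.107 0;0 0 0 0.001 -0.002 0.107 0"}}

```text
time: 3.7
tcp_pos: [0.613, 0.0522, 0.0235]
tcp_rot: [0.0, 1.0, -0.0, 0.001]
ft_force: [0.9, -0.1, 0.5]
width: 0.0953
grasp_force: 0.0
```

>>> {"fn": "send_rows", "kwargs": {"plan": "0 0 0 0 0 0 0.3;0 0 0 0 0 0 0.4;0 0 0 0 0 0 0.5;0 0 0 0 0 0 0.6;0 0 0 0 0 0 0.7;0 0 0 0 0 0 0.7;0 0 0 0 0 0 0.7;0 0 0 0 0 0 0.7", "grip_force": 25}}

```text
time: 4.5
tcp_pos: [0.6125, 0.0521, 0.0226]
tcp_rot: [0.0, 1.0, -0.0, 0.0]
ft_force: [-0.4, -1.5, 0.8]
width: 0.0509
grasp_force: 25.0
```

>>> {"fn": "send_rows", "kwargs": {"plan": "0 0 0 0 0 -0.005 0.7;0 0 0 0 0 -0.02 0.7;0 0 0 0 0 -0.05 0.7;0 0 0 0 0 -0.085 0.7;0 0 0 0 0 -0.12 0.7;0 0 0 0 0 -0.14 0.7;0 0 0 0 0 -0.14 0.7;0 0 0 0 0 -0.14 0.7"}}

```text
time: 5.3
tcp_pos: [0.6122, 0.0523, 0.1627]
tcp_rot: [0.0, 1.0, -0.0, 0.0]
ft_force: [-0.6, 0.1, -2.0]
width: 0.0511
grasp_force: 25.0
```

```bash
python3 -c "
from h import *
go([.5838,-.1655,.15])"
```

```text
turn [ 0.0001 -0.0003 -0.0001] shift [-0.0283  0.2178  0.0128] t 5.3 [0.6122 0.0523 0.1627] [-0.6   0.15 -2.  ] 0.051067432806937055
```

>>> {"fn": "send_rows", "kwargs": {"plan": "0 0 0 -0.004 0.03 0 0.7;0 0 0 -0.009 0.07 0 0.7;0 0 0 -0.014 0.11 0 0.7;0 0 0 -0.019 0.15 0 0.7;0 0 0 -0.024 0.185 0 0.7;0 0 0 -0.0265 0.205 0 0.7;0 0 0 -0.028 0.218 0 0.7;0 0 0 -0.028 0.218 0 0.7;0 0 0 -0.028 0.218 0.015 0.7;0 0 0 -0.028 0.218 0.018 0.7"}}

```text
time: 6.3
tcp_pos: [0.5839, -0.1644, 0.143]
tcp_rot: [-0.001, 1.0, 0.0, -0.001]
ft_force: [-0.8, 0.2, -1.9]
width: 0.0507
grasp_force: 25.0
```

Run:
```python
from h import *
go([.5838,-.1655,.15])
p=readout.observe()['tcp_pos'];zf=p[2]-.0226+.010
a=snap('scene');b=snap('top')
out=[]
for c,im,(l,t) in(('scene',a,(280,160)),('top',b,(280,190))):
    k=5;w=cv2.resize(im[t:t+120,l:l+100,::-1],None,fx=4,fy=4,interpolation=cv2.INTER_CUBIC)
    for q,col in((circ(c,p[0],p[1],zf+.007,.06),(0,255,0)),(circ(c,.5838,-.1655,.085,.055),(0,0,255))):
        cv2.polylines(w,[np.int32((q-[l,t]+.5)*4)],1,col,1)
    out.append(w)
cv2.imwrite('pics/over.png',np.hstack(out))
```

```text
turn [-0.0011  0.0026  0.0007] shift [-0.0001  0.0011 -0.007 ] t 6.3 [ 0.5839 -0.1644  0.143 ] [-0.8   0.22 -1.86] 0.05074760523617225
```

View pics/over.png

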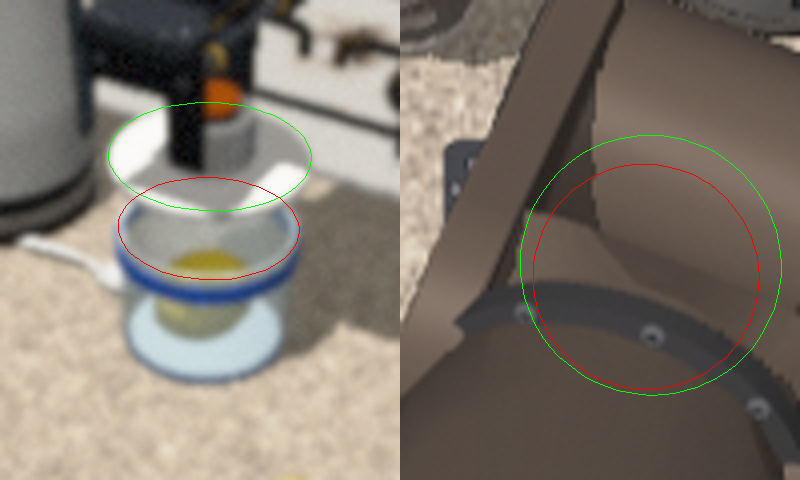

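In the left half, the lid (green, centre about (209,157)) sits centred over the tub mouth (red, about (209,229)). Lid and tub are both offset from their outlines by about 1–1.5 px downward, so they line up with each other. The arm hides the top view. I'll lower slowly.

>>> {"fn": "send_rows", "kwargs": {"plan": "0 0 0 0 0.0005 0.01 0.7;0 0 0 0 0.0005 0.022 0.7;0 0 0 0 0.0005 0.03 0.7;0 0 0 0 0.0005 0.034 0.7;0 0 0 0 0.0005 0.034 0.7"}}

```text
time: 6.9
tcp_pos: [0.5842, -0.1662, 0.1098]
tcp_rot: [-0.0, 1.0, -0.0, -0.001]
ft_force: [-0.5, -0.2, -2.4]
width: 0.0508
grasp_force: 25.0
```

>>> {"fn": "send_rows", "kwargs": {"plan": "0 0 0 0 0 0.0015 0.7;0 0 0 0 0 0.003 0.7;0 0 0 0 0 0.0045 0.7;0 0 0 0 0 0.006 0.7;0 0 0 0 0 0.006 0.7"}}

```text
time: 7.4
tcp_pos: [0.5844, -0.1663, 0.1045]
tcp_rot: [0.0, 1.0, -0.0, -0.0]
ft_force: [-0.2, -0.2, -2.2]
width: 0.0512
grasp_force: 25.0
```

No contact, and the plug is already 3 mm inside. I'll keep lowering.

>>> {"fn": "send_rows", "kwargs": {"plan": "0 0 0 0 0 0.001 0.7;0 0 0 0 0 0.002 0.7;0 0 0 0 0 0.003 0.7;0 0 0 0 0 0.004 0.7;0 0 0 0 0 0.005 0.7;0 0 0 0 0 0.005 0.7"}}

```text
time: 8.0
tcp_pos: [0.5844, -0.1663, 0.0995]
tcp_rot: [-0.0, 1.0, -0.0, -0.0]
ft_force: [-0.3, -0.4, -1.2]
width: 0.0508
grasp_force: 25.0
```

>>> {"fn": "send_rows", "kwargs": {"plan": "0 0 0 0 0 0.0005 0.7;0 0 0 0 0 0.001 0.7;0 0 0 0 0 0.001 0.7"}}

```text
time: 8.3
tcp_pos: [0.5844, -0.1663, 0.0986]
tcp_rot: [0.0, 1.0, -0.0, -0.0]
ft_force: [0.2, -0.0, -2.1]
width: 0.0509
grasp_force: 25.0
```

>>> {"fn": "send_rows", "kwargs": {"plan": "0 0 0 0 0 0.0005 0.7;0 0 0 0 0 0.001 0.7;0 0 0 0 0 0.001 0.7"}}

```text
time: 8.6
tcp_pos: [0.5845, -0.1663, 0.0977]
tcp_rot: [0.0, 1.0, -0.0, 0.0]
ft_force: [-0.8, 0.6, -1.8]
width: 0.0509
grasp_force: 25.0
```

>>> {"fn": "send_rows", "kwargs": {"plan": "0 0 0 0 0 0.0005 0.7;0 0 0 0 0 0.0008 0.7;0 0 0 0 0 0.0008 0.7"}}

```text
time: 8.9
tcp_pos: [0.5846, -0.1663, 0.0977]
tcp_rot: [0.0, 1.0, -0.0, 0.0]
ft_force: [-3.0, 1.3, 8.0]
width: 0.0512
grasp_force: 25.0
```

The lid seated at the expected height. I'll relieve the pressure, let go and rise.

>>> {"fn": "send_rows", "kwargs": {"plan": "0 0 0 0 0 -0.0006 0.7;0 0 0 0 0 -0.0006 0.6;0 0 0 0 0 -0.0006 0.4;0 0 0 0 0 -0.0006 0.2;0 0 0 0 0 -0.0006 0.1;0 0 0 0 0 -0.02 0.1;0 0 0 0 0 -0.06 0.1;0 0 0 0 0 -0.08 0.1;0 0 0 0 0 -0.08 0.1;0 0 0 0 0 -0.08 0.1"}}

```text
time: 9.9
tcp_pos: [0.5843, -0.1662, 0.1765]
tcp_rot: [0.0, 1.0, -0.0, 0.0]
ft_force: [-0.1, -0.8, -0.5]
width: 0.0859
grasp_force: 0.0
```

Run:
```python
from h import *
go([.5845,-.1663,.15])
a=snap('scene');c='scene'
o=[];l,t=280,160
w=cv2.resize(a[t:t+120,l:l+120,::-1],None,fx=4,fy=4,interpolation=cv2.INTER_CUBIC);v=w.copy()
for q in(circ(c,.5846,-.1663,.092,.06),circ(c,.5846,-.1663,.125,.026),circ(c,.5846,-.1663,.1335,.017)):
    cv2.polylines(v,[np.int32((q-[l,t]+.5)*4)],1,(0,255,0),1)
cv2.imwrite('pics/seat.png',cv2.resize(np.hstack([w,v]),(800,400)))
```

```text
turn [ 0.0001 -0.0001 -0.0002] shift [0.0002 0.0001 0.0265] t 9.9 [ 0.5843 -0.1662  0.1765] [-0.08 -0.76 -0.47] 0.08588968366037968
```

View pics/seat.png

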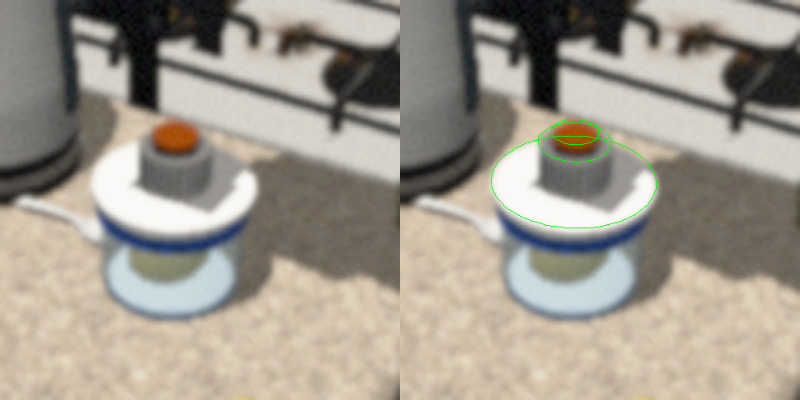

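The lid sits flat and centred: the flange matches its green outline at about (574,183), and the cap is up at (575,137). I'll shut the fingers and feel for the cap.

>>> {"fn": "send_rows", "kwargs": {"plan": "0 0 0 0 0 0 1;0 0 0 0 0 0 1;0 0 0 0 0 0 1;0 0 0 0 0 0 1;0 0 0 0 0 0 1;0 0 0 0 0 0.01 1;0 0 0 0 0 0.018 1;0 0 0 0 0 0.022 1;0 0 0 0 0 0.022 1", "grip_force": 20}}

```text
time: 10.85
tcp_pos: [0.5841, -0.1662, 0.1538]
tcp_rot: [-0.0, 1.0, -0.0, -0.001]
ft_force: [-0.4, 0.8, 0.0]
width: 0.0191
grasp_force: 0.0
```

>>> {"fn": "send_rows", "kwargs": {"plan": "0 0 0 0 0 0.001 1;0 0 0 0 0 0.002 1;0 0 0 0 0 0.003 1;0 0 0 0 0 0.004 1;0 0 0 0 0 0.004 1"}}

```text
time: 11.35
tcp_pos: [0.5845, -0.1663, 0.1508]
tcp_rot: [0.0, 1.0, -0.0, 0.0]
ft_force: [-0.2, 0.3, -0.3]
width: 0.0003
grasp_force: 0.0
```

>>> {"fn": "send_rows", "kwargs": {"plan": "0 0 0 0 0 0.001 1;0 0 0 0 0 0.002 1;0 0 0 0 0 0.003 1;0 0 0 0 0 0.004 1;0 0 0 0 0 0.005 1;0 0 0 0 0 0.006 1;0 0 0 0 0 0.007 1;0 0 0 0 0 0.007 1"}}

```text
time: 12.15
tcp_pos: [0.5844, -0.1663, 0.1437]
tcp_rot: [0.0, 1.0, -0.0, -0.0]
ft_force: [-0.7, -0.0, 0.2]
width: 0.0003
grasp_force: 0.0
```

>>> {"fn": "send_rows", "kwargs": {"plan": "0 0 0 0 0 0.0005 1;0 0 0 0 0 0.001 1;0 0 0 0 0 0.0015 1;0 0 0 0 0 0.002 1;0 0 0 0 0 0.002 1"}}

```text
time: 12.65
tcp_pos: [0.5844, -0.1663, 0.1417]
tcp_rot: [0.0, 1.0, -0.0, -0.0]
ft_force: [0.2, 0.5, -0.1]
width: 0.0006
grasp_force: 0.0
```

>>> {"fn": "send_rows", "kwargs": {"plan": "0 0 0 0 0 0.0005 1;0 0 0 0 0 0.001 1;0 0 0 0 0 0.0015 1;0 0 0 0 0 0.0015 1"}}

```text
time: 13.05
tcp_pos: [0.5844, -0.1663, 0.1403]
tcp_rot: [0.0, 1.0, -0.0, -0.0]
ft_force: [0.2, -0.1, 0.2]
width: 0.0005
grasp_force: 0.0
```

>>> {"fn": "send_rows", "kwargs": {"plan": "0 0 0 0 0 0.0005 1;0 0 0 0 0 0.001 1;0 0 0 0 0 0.0015 1;0 0 0 0 0 0.0015 1"}}

```text
time: 13.45
tcp_pos: [0.5844, -0.1663, 0.1388]
tcp_rot: [0.0, 1.0, -0.0, -0.0]
ft_force: [-0.7, 0.9, -0.1]
width: 0.0004
grasp_force: 0.0
```

>>> {"fn": "send_rows", "kwargs": {"plan": "0 0 0 0 0 0.0005 1;0 0 0 0 0 0.001 1;0 0 0 0 0 0.0015 1;0 0 0 0 0 0.0015 1"}}

```text
time: 13.85
tcp_pos: [0.5844, -0.1663, 0.1373]
tcp_rot: [0.0, 1.0, -0.0, -0.0]
ft_force: [-0.4, -0.3, 0.2]
width: 0.0004
grasp_force: 0.0
```

>>> {"fn": "send_rows", "kwargs": {"plan": "0 0 0 0 0 0.0005 1;0 0 0 0 0 0.001 1;0 0 0 0 0 0.001 1"}}

```text
time: 14.15
tcp_pos: [0.5844, -0.1663, 0.1362]
tcp_rot: [0.0, 1.0, -0.0, -0.0]
ft_force: [0.0, -0.5, -0.1]
width: 0.0004
grasp_force: 0.0
```

>>> {"fn": "send_rows", "kwargs": {"plan": "0 0 0 0 0 0.0005 1;0 0 0 0 0 0.001 1;0 0 0 0 0 0.001 1"}}

```text
time: 14.45
tcp_pos: [0.5845, -0.1663, 0.1354]
tcp_rot: [0.0, 1.0, -0.0, 0.0]
ft_force: [0.2, -0.3, 0.7]
width: 0.0003
grasp_force: 0.3
```

>>> {"fn": "send_rows", "kwargs": {"plan": "0 0 0 0 0 0.0003 1;0 0 0 0 0 0.0005 1;0 0 0 0 0 0.0005 1"}}

```text
time: 14.75
tcp_pos: [0.5845, -0.1663, 0.1351]
tcp_rot: [0.0, 1.0, -0.0, 0.0]
ft_force: [-0.6, -0.1, 3.8]
width: 0.0004
grasp_force: 2.0
```

Contact, at about 0.1354. I'll press in small steps.

>>> {"fn": "send_rows", "kwargs": {"plan": "0 0 0 0 0 0.0003 1;0 0 0 0 0 0.0005 1;0 0 0 0 0 0.0005 1"}}

```text
time: 15.05
tcp_pos: [0.5845, -0.1663, 0.1347]
tcp_rot: [0.0, 1.0, -0.0, 0.0]
ft_force: [-1.8, 0.1, 6.5]
width: 0.0001
grasp_force: 3.4
```

>>> {"fn": "send_rows", "kwargs": {"plan": "0 0 0 0 0 0.0003 1;0 0 0 0 0 0.0005 1;0 0 0 0 0 0.0005 1"}}

```text
time: 15.35
tcp_pos: [0.5845, -0.1663, 0.1343]
tcp_rot: [0.0, 1.0, -0.0, 0.0]
ft_force: [-1.3, 0.5, 7.0]
width: 0.0007
grasp_force: 3.8
```

>>> {"fn": "send_rows", "kwargs": {"plan": "0 0 0 0 0 0.0003 1;0 0 0 0 0 0.0005 1;0 0 0 0 0 0.0005 1"}}

```text
time: 15.65
tcp_pos: [0.5844, -0.1663, 0.1332]
tcp_rot: [0.0, 1.0, -0.0, -0.0]
ft_force: [-0.8, -0.5, 0.3]
width: 0.0001
grasp_force: 0.0
```

The force peaked at about 7 N and fell to zero, so the cap has snapped. I'll retract and check.

>>> {"fn": "send_rows", "kwargs": {"plan": "0 0 0 0 0 -0.01 1;0 0 0 0 0 -0.04 1;0 0 0 0 0 -0.08 1;0 0 0 0 0 -0.08 1;0 0 0 -0.05 0 -0.08 1;0 0 0 -0.1 0 -0.08 1;0 0 0 -0.13 0 -0.08 1;0 0 0 -0.13 0 -0.08 1;0 0 0 -0.13 0 -0.08 1"}}

```text
time: 16.55
tcp_pos: [0.4548, -0.1665, 0.2139]
tcp_rot: [0.0, 1.0, -0.0, 0.001]
ft_force: [0.3, 0.3, -0.3]
width: 0.0004
grasp_force: 0.0
```

Run:
```python
from h import *
a=snap('scene');print(readout.observe()['time'],readout.observe()['tcp_pos'])
l,t=270,150
w=cv2.resize(a[t:t+120,l:l+120,::-1],None,fx=5,fy=5,interpolation=cv2.INTER_CUBIC)
cv2.imwrite('pics/done.png',w)
def m(im):
    h=cv2.cvtColor(np.ascontiguousarray(im),cv2.COLOR_RGB2HSV)[160:220,300:350]
    k=(h[...,0]<14)&(h[...,1]>150);y,x=np.nonzero(k);return len(y),y.min()+160,y.max()+160,y.mean()+160,x.mean()+300
print(m(a))
```

```text
16.6 [ 0.45526807 -0.16656676  0.21368446]
(19, np.int64(201), np.int64(205), np.float64(203.73684210526315), np.float64(332.0526315789474))
```

View pics/done.png

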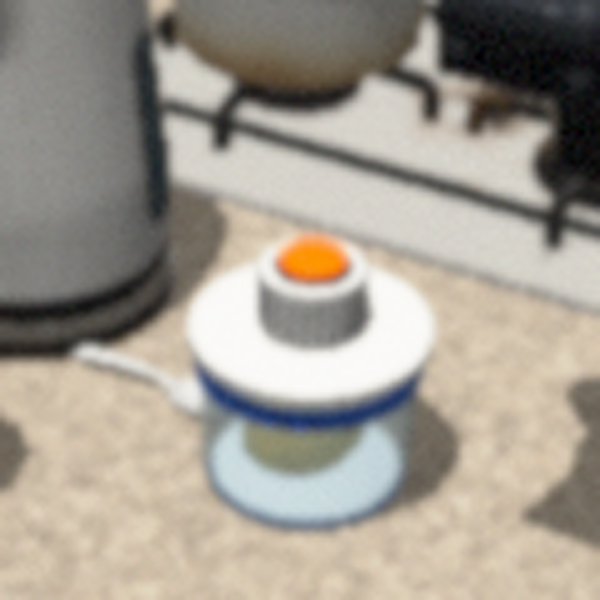

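The lid is seated square. The cap at (313,259) now sits low in the ring with no bellows showing, so it has stayed down. I'll hand in.

```bash
python3 -c "
from rig import manip
print(manip.sign_off())"
```

```text
the job is handed in; nothing more can be done
None
```

The tub with the large yellow lemon is closed: the lid is seated squarely, the cap snapped at about 7 N and stayed down, and I handed the job in at about 17 s with the arm clear; sign-off returned no verdict.

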